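Lock the label punch just past its dead centre

TASK

Turn the label punch's flywheel by its rim, top away from the hood hinge, until you feel it stiffen and then give way, and stop it just past that point. Then let go of it and press the black lock pin on top of the gearbox fully home, so that the wheel is locked; leave everything else on the table where it stands.

Things in the scene. Friction and masses are not known exactly. Their poses are not given: they have to be found in the camera images.
- wheel_centre (a point): Centre of the flywheel, 150 mm up, fixed to the machine, not turning with the wheel. Its y: along the level axle, from wheel to gearbox, roughly towards the robot; z up; x level, towards the hood hinge side (-x is the open side). The wheel: plain solid steel disc, 220 mm across, 24 thick (12 either side of this point), ring of 12 equal dark dimples, hub cap 52 across and 10 high on the -y side, shaft 24 thick on the +y side to the gearbox face, 73 mm off
- rim_front (a point): Point on the rim's edge 45 deg from the top on the open side (-x), fixed to the machine, axes as wheel_centre: the middle of the zone where the rim can be pinched across its 24 mm and swung about the axle. The way to turn: top towards the open side. The wheel drags with 0.6 N m (about 6 N at the rim) all round while turning (less is felt when paused) and stays where it is left; free room for fingers 60 mm either side along y
- press: Bench label punch, origin under wheel_centre, same axes, yaw 1.27 to 1.87 rad. A hidden sprung cam, at an unmarked angle 30 to 85 deg ahead of the start, once a turn: from 23 deg before its dead centre resistance climbs, is hardest 14 deg before (1.3 N m, 12 to 14 N at the rim), plain drag at dead centre, then almost none or slightly pulled along 8 to 20 deg past it; plain drag again from 23 deg past
- hood_lip (a point): Middle of the front edge of the clear, steel-framed hood, fixed open above the wheel: edge 160 mm wide along the axle, 330 mm up, 30 mm to the open side of the axle; from there the hood slopes down to its hinge, 200 mm up, 150 mm beyond the axle. It leaves no room for a gripper straight down on the wheel's top
- knob_top (a point): Centre of the top face of the lock pin's black mushroom knob, 26 mm across, 12 thick, 249 mm up while raised; pressed straight down. It stands on the gearbox: a grey box 150 mm along x, 100 along y, 215 high, its middle 135 mm from the wheel's mid-plane at +y; the pin is 150 mm from that plane
- lock_pin (a joint): How far the lock pin is down: 0 up, 0.012 m fully home. 2 N friction, no spring: it stays where it is left. It enters the slot of a lock disc on the axle, inside the gearbox, only while the wheel stands between about dead centre and 20 degrees past it; elsewhere it strikes the disc after 2 to 3 mm
- seed_jar: bystander, to be left alone: closed glass seed jar, 64 mm across, 85 tall; origin at its underside
- sticker_roll: bystander, to be left alone: roll of stickers lying flat, 80 mm across, 28 tall; origin at its underside
- marker: bystander, to be left alone: black marker pen, 130 mm long; origin at its underside
- card_stack: bystander, to be left alone: banded stack of cards 100 x 75 x 22 mm; origin at its underside
- driver: bystander, to be left alone: screwdriver lying flat; origin at its underside
- dish: bystander, to be left alone: white dish 90 mm across, 35 tall; origin at its underside
- blank_box: bystander, to be left alone: small carton 90 x 60 x 50 mm; origin at its underside

How it is judged:
At the end, for the whole second after the job is handed in: The lock pin is pressed down by more than 9.5 mm of its 12 mm (possible only with the wheel between about dead centre and 20 degrees past it) and at rest (value of joint lock_pin above 0.0095 m and velocity of joint lock_pin below 0.01 m/s); the robot touches nothing.
It fails at once if a bystander is moved by more than 30 mm (distance of any of seed_jar, sticker_roll, marker, card_stack, driver, dish, blank_box from where it was at the start of the episode above 0.03 m).
It also fails if it takes over 61 s, if anything falls off the work surface, if the arm or the gripper's body presses on something with over 40 N, if the wrist force passes 120 N, or if a joint passes its speed limit or range.

ROBOT

A 6-joint arm with a two-finger parallel gripper is mounted at the origin on the work surface. World frame = base frame: x ahead of the robot, y to its left, z up, the work surface at z = 0. Lengths are in m, angles in rad, forces in N, time in s.
With the tool pointing down it reaches from about 0.375 to 0.975 m from the base axis. Payload 3.8 kg.
Tool frame: the origin (TCP) lies between the finger pads; the fingertips stand 11 mm ahead of it and the grasp point (between the pads) lies 8 mm behind it; z points along the fingers, y is the direction in which the jaws open and shut (so a half turn about z gives the same grasp; the last joint's range is limited). The gripper opens to 88 mm and grips with 3 to 60 N. Pads are 18 mm wide; open, the fingers measure 123 mm over their backs; the gripper's body (75 mm by 187 mm) begins 45 mm behind the grasp point.
Start: joints at [1.243, 0.264, 1.604, -0, 1.274, -0.037], TCP at [0.194, 0.647, 0.25] pointing down, gripper open.
Joint ranges: [-2.63, 2.63], [-0.94, 2.18], [0.31, 2.57], [-1.31, 4.45], [0, 2.66], [-2.55, 2.55]. Speed limits (rad/s): [2.57, 2.57, 3.14, 3.14, 3.14, 3.14].

INTERFACE

Orientations are given as a 3x3 rotation matrix whose columns are the frame's x, y, z axes.
In Python, from bench import sensors, vision, workorder gives the robot as it stands. The module is installed in compiled form; this text tells all that it offers.
- The arm moves only by the shell command python3 -m pendant 'ROWS' [FORCE]. ROWS is JSON, one flat list of numbers, 7 for each row, row after row: the turn, a rotation vector about the tool's x, y, z in degrees, then the shift along the tool's x, y, z in mm, then the closure in counts, from 0 (fully open) to 255 (shut). A call has 1 to 5 rows; each row shifts and turns the commanded pose from where the row before left it, along the tool's axes as they then stand; what a row does not reach is not made up. A row lasts 1/12 s, in which the tool goes at most 41.7 mm and 7.16 degrees, less where a joint would pass 70% of its speed; a pose out of reach is approached as far as the arm can. A call is refused whole if a number of a shift passes 41.7 or a number of a turn 7.16, either way. A call with a gripper value outside its range is refused whole. The fingers move at their own pace and stop on an object; FORCE is the grip in N (left out, the last holds). Time passes only in rows, so rows that do not move let the fingers close. It gives the time, the measured TCP pose, the force and the opening at its end, in the units of the state.
- sensors.get_state(): the state, without advancing time (a new reading comes with each control period).
- vision.camera(name): name is "side" or "top"; returns the picture (420x560x3 uint8, red, green, blue); there is no depth.
- vision.camera_model(name): a dict with "fx", "fy", "cx", "cy" (pixels), "view" (4x4, takes a point from world to camera coordinates). Camera axes: x right, y down, z forward; pixel columns grow to the right and rows downward; lengths in m; the calibration is good to about 2 mm. A picture is of the moment at which its call begins. camera_model takes no time and is no camera call.
- workorder.job_done(): hands the job in, once; it reports no verdict.
Trained networks look in the newest picture that a camera, given by its name, has taken for a name from the list of things; names that differ only in an ending like _2 or _b are one class to them, and where a whole thing is asked for, a point or a joint stands for the part that bears it (a point fixed in the world has none). Each returns a list of dicts, best first, with "score" (0 to 1); they miss things now and then, are a little off and sometimes report something else, mostly with a low value. They report only what shows in the picture. A call takes as long as a camera call.
- vision.spot_in(camera, query): "box" ([left, top, right, bottom] in pixels, round what is visible of it).
The state is a dict: "t": time; "joint_pos": joint angles; "joint_vel": joint speeds; "effort": joint torques, N m; "tool_pos": TCP position; "orientation": TCP orientation; "force": force on the tool from outside, world axes, zero at the start; "ft_torque": the same for the moment, N m; "finger_gap": opening from 0.0 (shut) to 1.0 (fully open).
Only numpy, scipy, OpenCV 4.12 (cv2) and the standard library are available. Lean on these libraries where they do the work, as an engineer would, in place of code of your own. Each camera call takes 0.05 s, during which the arm holds its last target.

## Working session

There is one attempt and no reset: what is moved stays moved. The work goes in short steps, Python scripts to look and compute and a shell command to move; the robot and the scene stay as the last step left them, time stands still between calls to the robot, and variables do not carry over. Pictures are saved under pics/ and viewed, and the job is handed in when it is done.

```bash
mkdir -p pics; ls
python3 - <<'E'
from bench import sensors, vision
import cv2, numpy as np
s=sensors.get_state(); print({k:np.round(v,3).tolist() for k,v in s.items()})
for c in ["side","top"]:
    im=vision.camera(c); cv2.imwrite(f"pics/{c}0.png",im[:,:,::-1])
    m=vision.camera_model(c); print(c,m["fx"],m["fy"],m["cx"],m["cy"]); print(np.round(m["view"],4).tolist())
    for q in ["wheel_centre","rim_front","knob_top","hood_lip","press"]:
        r=vision.spot_in(c,q); print(c,q,[(round(x["score"],2),np.round(x["box"],1).tolist()) for x in r[:2]])
E
```

```text
pics
{'t': 0.0, 'joint_pos': [1.243, 0.265, 1.605, -0.0, 1.274, -0.037], 'joint_vel': [-0.001, 0.002, -0.001, 0.001, -0.001, -0.0], 'effort': [0.001, -50.211, -35.687, 0.073, 0.029, -0.0], 'tool_pos': [0.193, 0.646, 0.248], 'orientation': [[-0.958, 0.287, -0.001], [0.287, 0.958, -0.002], [0.0, -0.002, -1.0]], 'force': [-0.267, -0.371, 0.037], 'ft_torque': [-0.014, 0.021, 0.059], 'finger_gap': 0.999}
side 537.6192377947565 537.6192377947565 277.1774697475035 215.90881977323986
[[0.9932, -0.1141, -0.0211, -0.5356], [-0.0866, -0.6076, -0.7895, 0.1804], [0.0773, 0.786, -0.6134, 1.5153], [0.0, 0.0, 0.0, 1.0]]
side wheel_centre [(0.82, [221.5, 139.9, 334.4, 275.0])]
side rim_front [(0.6, [222.3, 142.4, 334.3, 276.4])]
side knob_top []
side hood_lip [(0.77, [220.3, 137.4, 339.6, 275.1])]
side press [(0.7, [220.8, 139.1, 340.7, 272.7])]
top 450.5781745950788 450.5781745950788 277.2913166085837 210.06573001105676
[[0.0335, -0.9994, 0.0029, -0.0988], [-0.9714, -0.0332, -0.2351, 0.5959], [0.2351, 0.0051, -0.972, 1.3011], [0.0, 0.0, 0.0, 1.0]]
top wheel_centre [(0.72, [264.3, 184.3, 299.6, 213.6]), (0.56, [145.5, 142.1, 261.8, 280.0])]
top rim_front [(0.75, [145.0, 142.0, 262.7, 283.3])]
top knob_top [(0.7, [236.4, 158.6, 277.4, 170.2])]
top hood_lip [(0.61, [148.3, 139.7, 262.6, 282.3])]
top press [(0.88, [142.5, 139.6, 264.1, 282.1])]
```

View pics/side0.png

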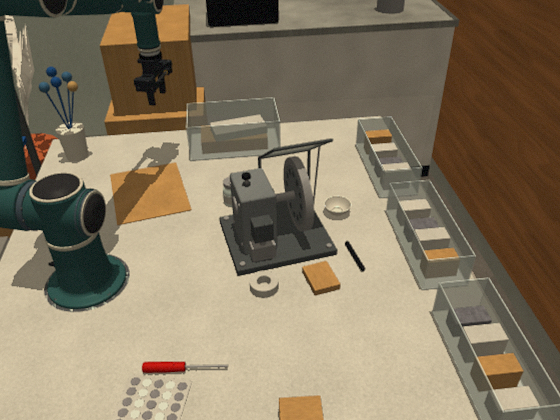

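View pics/top0.png

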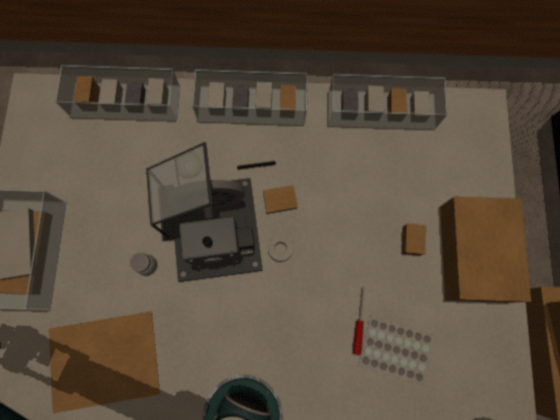

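Run:
```python
import cv2
a=cv2.imread("pics/side0.png")[125:285,205:365]; b=cv2.imread("pics/top0.png")[135:290,130:290]
cv2.imwrite("pics/side0z.png",cv2.resize(a,(600,600),interpolation=cv2.INTER_CUBIC))
b=cv2.resize(b,(600,581),interpolation=cv2.INTER_CUBIC); b=cv2.convertScaleAbs(b,alpha=2.0,beta=10)
cv2.imwrite("pics/top0z.png",b)
```

```text
(no output)
```

View pics/side0z.png

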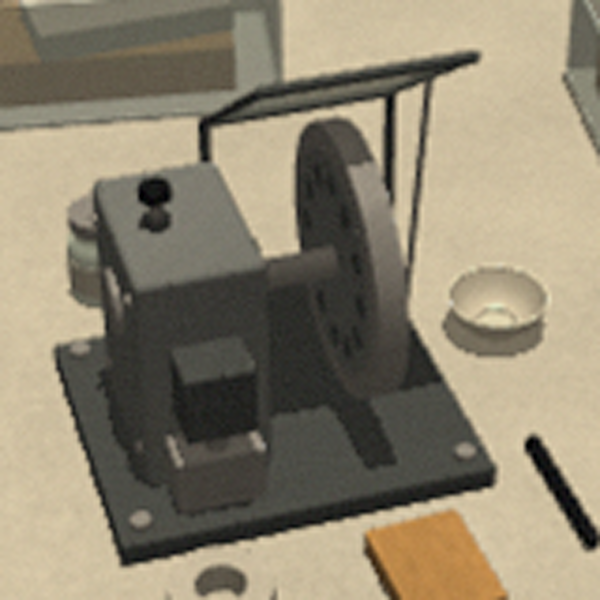

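View pics/top0z.png

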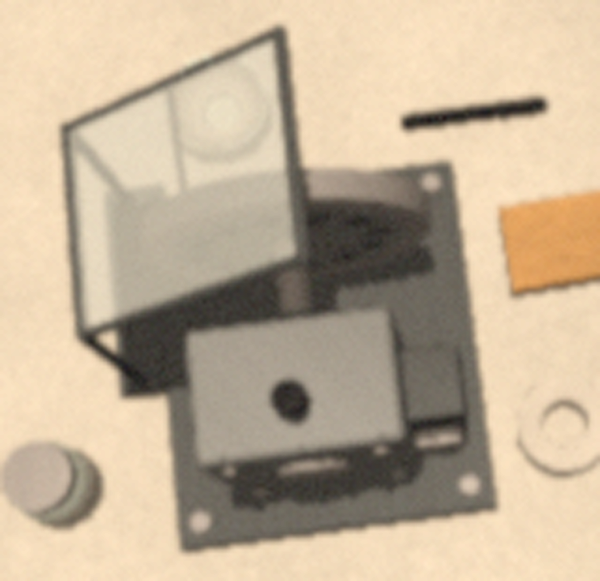

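```bash
cat > h.py <<'E'
import numpy as np, json
from bench import vision
M={c:vision.camera_model(c) for c in("side","top")}
def proj(c,P):
    m=M[c]; V=np.array(m["view"]); p=V[:3,:3]@P+V[:3,3]
    return np.array([m["fx"]*p[0]/p[2]+m["cx"],m["fy"]*p[1]/p[2]+m["cy"]])
def press(q,p):
    c,s=np.cos(q[2]),np.sin(q[2]); return np.array([q[0]+c*p[0]-s*p[1],q[1]+s*p[0]+c*p[1],p[2]])
E
python3 - <<'E'
from h import *
from scipy.optimize import least_squares
k=3.75
T=[((75,85,215),(187,336)),((-75,85,215),(387,312)),((-75,185,215),(405,440)),((75,185,215),(197,465)),((0,150,249),(291,400)),((-30,-80,330),(283,30)),((-30,80,330),(302,262))]
S=[((75,185,215),(97,183)),((75,85,215),(215,165)),((-75,85,215),(265,268)),((-75,185,215),(135,290)),((0,150,249),(154,187))]
D=[("top",np.array(p)/1e3,np.array([130+u/k,135+v/k])) for p,(u,v) in T]+[("side",np.array(p)/1e3,np.array([205+u/k,125+v/k])) for p,(u,v) in S]
f=lambda q:np.concatenate([proj(c,press(q,p))-m for c,p,m in D])
r=least_squares(f,[0.6,0.1,1.57],loss="soft_l1"); q=r.x; print(q); print(np.round(f(q).reshape(-1,2),1))
json.dump(list(q),open("q.json","w"))
for n,p in dict(c=(0,0,150),top=(0,0,260),rim=(-77.8,0,227.8),knob=(0,150,249),lipA=(-30,-80,330),lipB=(-30,80,330),hA=(150,-80,200)).items():
    P=press(q,np.array(p)/1e3); print(n,P.round(4),[(proj(c,P)).round(1).tolist() for c in("side","top")], ((proj("side",P)-[205,125])*k).round(),((proj("top",P)-[130,135])*k).round())
E
```

```text
[0.61641568 0.12373488 1.74014363]
[[-0.5 -1.9]
 [ 1.5 -2.8]
 [ 1.  -0.6]
 [ 0.1  0.4]
 [ 0.1 -1.2]
 [ 0.2  1.9]
 [ 1.6  0.5]
 [-2.5 -2. ]
 [-0.4 -3.1]
 [ 0.6 -2. ]
 [-0.8 -1.2]
 [-0.5 -1.4]]
c [0.6164 0.1237 0.15  ] [[297.5, 193.1], [207.5, 195.4]] [347. 255.] [291. 227.]
top [0.6164 0.1237 0.26  ] [[297.6, 161.0], [201.4, 184.4]] [347. 135.] [268. 185.]
rim [0.6295 0.047  0.2278] [[306.4, 185.6], [231.8, 184.1]] [380. 227.] [382. 184.]
knob [0.4686 0.0985 0.249 ] [[245.6, 173.5], [207.7, 240.5]] [152. 182.] [291. 396.]
lipA [0.7003 0.1076 0.33  ] [[329.3, 139.6], [205.7, 144.9]] [466.  55.] [284.  37.]
lipB [0.5426 0.0807 0.33  ] [[272.3, 149.2], [212.1, 205.4]] [252.  91.] [308. 264.]
hA [0.67   0.2851 0.2   ] [[307.2, 148.7], [148.9, 170.4]] [383.  89.] [ 71. 133.]
```

```bash
cat > ov.py <<'E'
from h import *
import cv2,sys
def overlay(q,ims,out,Z=4,boxes={"side":(205,125,365,285),"top":(130,135,290,290)}):
    a=np.linspace(0,2*np.pi,73)
    L=[[(.11*np.cos(t),y,.15+.11*np.sin(t)) for t in a] for y in(-.012,.012)]
    L+=[[(x,y,.215) for x,y in((-.075,.085),(.075,.085),(.075,.185),(-.075,.185),(-.075,.085))]]
    L+=[[(-.03,-.08,.33),(-.03,.08,.33),(.15,.08,.2),(.15,-.08,.2),(-.03,-.08,.33)]]
    L+=[[(.013*np.cos(t),.15+.013*np.sin(t),.249) for t in a]]
    t=[]
    for c in("side","top"):
        x0,y0,x1,y1=boxes[c]; im=cv2.resize(cv2.convertScaleAbs(ims[c][y0:y1,x0:x1],alpha=1.6),None,fx=Z,fy=Z,interpolation=cv2.INTER_CUBIC)
        for l in L:
            P=np.array([(proj(c,press(q,np.array(p)))-[x0,y0]+.5)*Z for p in l])
            cv2.polylines(im,[np.round(P).astype(int)],False,(0,255,0),1)
        cv2.imwrite(out+c+".png",im)
E
python3 - <<'E'
from ov import *
overlay(json.load(open("q.json")),{c:cv2.imread(f"pics/{c}0.png") for c in("side","top")},"pics/ov1")
E
```

```text
(no output)
```

View pics/ov1side.png

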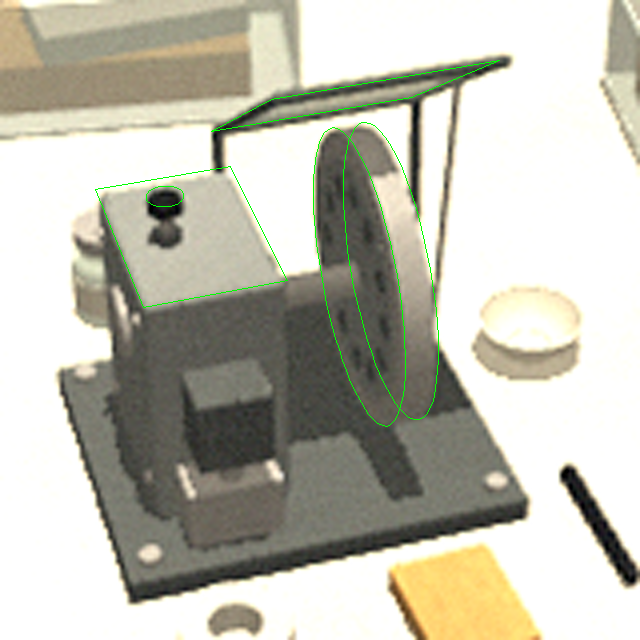

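View pics/ov1top.png

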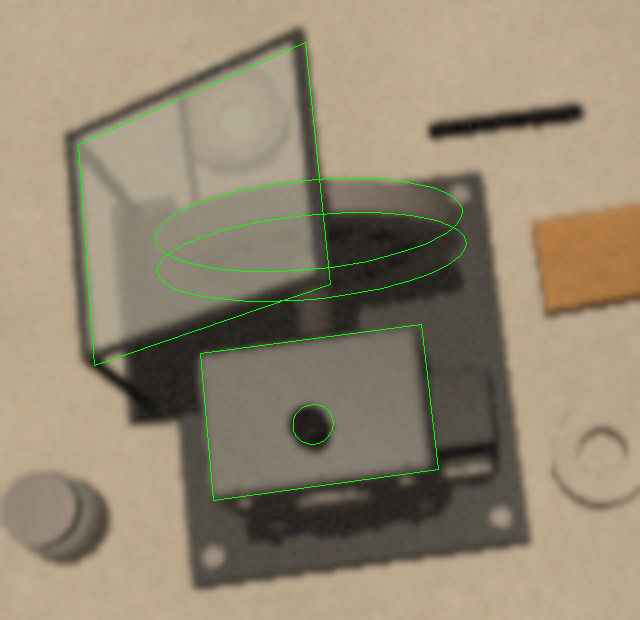

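```bash
cat >> h.py <<'E'
from scipy.spatial.transform import Rotation as Ro
Q=json.load(open("q.json"))
ex=np.array([np.cos(Q[2]),np.sin(Q[2]),0]); ey=np.array([-np.sin(Q[2]),np.cos(Q[2]),0]); ez=np.array([0,0,1.])
def tgtR(th,sg,tilt=0):   # th deg of tool from top toward open side
    t=np.radians(th); z=np.sin(t)*ex-np.cos(t)*ez; y=sg*ey; return np.stack([np.cross(y,z),y,z],1)
E
python3 - <<'E'
from h import *
for sg in(1,-1):
  for th in(25,45,75,110):
    for j1,b in((-.1,1.7),(-.2,2.0)):
      A=Ro.from_euler("ZY",[j1,b]).as_matrix().T@tgtR(th,sg)@Ro.from_euler("z",-90,degrees=True).as_matrix()
      e=Ro.from_matrix(A).as_euler("ZYZ"); print(sg,th,j1,b,e.round(2))
E
```

```text
1 25 -0.1 1.7 [0.42 1.57 2.84]
1 25 -0.2 2.0 [0.42 1.33 2.63]
1 45 -0.1 1.7 [0.75 1.67 2.86]
1 45 -0.2 2.0 [0.72 1.51 2.59]
1 75 -0.1 1.7 [1.27 1.79 2.94]
1 75 -0.2 2.0 [1.17 1.78 2.62]
1 110 -0.1 1.7 [1.9  1.87 3.11]
1 110 -0.2 2.0 [1.76 2.04 2.82]
-1 25 -0.1 1.7 [ 0.42  1.57 -0.3 ]
-1 25 -0.2 2.0 [ 0.42  1.33 -0.51]
-1 45 -0.1 1.7 [ 0.75  1.67 -0.28]
-1 45 -0.2 2.0 [ 0.72  1.51 -0.56]
-1 75 -0.1 1.7 [ 1.27  1.79 -0.2 ]
-1 75 -0.2 2.0 [ 1.17  1.78 -0.52]
-1 110 -0.1 1.7 [ 1.9   1.87 -0.03]
-1 110 -0.2 2.0 [ 1.76  2.04 -0.32]
```

```bash
python3 -m pendant '[0,0,7,0,0,-40,0, 0,0,7,0,0,-40,0, 0,0,7,0,0,-40,0, 0,0,7,0,0,-40,0, 0,0,7,0,0,-40,0]' 10
python3 -m pendant '[0,0,7,0,0,-20,0, 0,0,7,0,0,0,0, 0,0,7,0,0,0,0, 0,0,7,0,0,0,0]'
cat > st.py <<'E'
from h import *
from bench import sensors
s=sensors.get_state(); R=np.array(s["orientation"]); P=np.array(s["tool_pos"])
def go(target,th=None,sg=-1):
    d=R.T@(np.array(target)-P)*1000; rv=[0,0,0]
    if th is not None: rv=np.degrees(Ro.from_matrix(R.T@tgtR(th,sg)).as_rotvec())
    print("tool-frame shift mm",d.round(1),"rotvec deg",np.round(rv,1))
def polar(p):
    d=np.array(p)-np.array([Q[0],Q[1],.15]); x,y,z=d@ex,d@ey,d[2]; return np.hypot(x,z)*1000,np.degrees(np.arctan2(-x,z)),y*1000
def at(r,th,y=0): t=np.radians(th); return np.array([Q[0],Q[1],.15])+r*(-np.sin(t)*ex+np.cos(t)*ez)+y*ey
def show():
    toolth=np.degrees(np.arctan2(R[:,2]@ex,-R[2,2])); r,t,y=polar(P); F=np.array(s["force"]); tt=np.radians(t)
    tang=-np.cos(tt)*ex-np.sin(tt)*ez
    print("t%.2f P"%s["t"],P.round(4),"J",np.round(s["joint_pos"],2),"gap",round(s["finger_gap"]*88,1))
    print("  r %.1f th %.1f y %.1f toolth %.1f  F"%(r,t,y,toolth),F.round(1),"Ftang %.1f Frad %.1f Fy %.1f"%(F@tang,F@(np.array(at(1,t))-at(0,t)),F@ey))
E
python3 - <<'E'
from st import *
show(); go([.62,-.07,.47],0); print(at(.17,40),at(.096,40)); go(at(.2,35),35)
E
```

```text
t: 1.02
tool_pos: [0.1934, 0.6463, 0.4518]
orientation: [[-0.616, 0.788, 0.0], [0.788, 0.616, 0.0], [0.0, 0.0, -1.0]]
force: [0.4, 0.7, 0.3]
finger_gap: 1.002
t: 1.35
tool_pos: [0.1936, 0.6468, 0.471]
orientation: [[-0.173, 0.985, 0.001], [0.985, 0.173, 0.002], [0.002, 0.001, -1.0]]
force: [-0.5, -1.0, -1.3]
finger_gap: 1.004
t1.35 P [0.1936 0.6468 0.471 ] J [ 1.24  0.22  1.27 -0.    1.66  1.07] gap 88.3
  r 668.9 th -61.3 y 328.6 toolth 0.1  F [-0.5 -1.  -1.3] Ftang -0.7 Frad -1.4 Fy 0.7
tool-frame shift mm [-7.799e+02  2.956e+02 -1.000e-01] rotvec deg [ 0.1 -0.1  0.3]
[0.6348326  0.01602416 0.28022756] [0.62681582 0.06291    0.22354027]
tool-frame shift mm [-703.5  324.9  156.2] rotvec deg [-0.  34.9  0.3]
```

```bash
python3 -m pendant '[0,0,0,-38,14.4,0,0, 0,0,0,-38,14.4,0,0, 0,0,0,-38,14.4,0,0, 0,0,0,-38,14.4,0,0, 0,0,0,-38,14.4,0,0]' >/dev/null
python3 -m pendant '[0,0,0,-38,14.4,0,0, 0,0,0,-38,14.4,0,0, 0,0,0,-38,14.4,0,0, 0,0,0,-38,14.4,0,0, 0,0,0,-38,14.4,0,0]' 
python3 -m pendant '[0,0,0,-38,14.4,0,0, 0,0,0,-38,14.4,0,0, 0,0,0,-38,14.4,0,0, 0,0,0,-38,14.4,0,0, 0,0,0,-38,14.4,0,0]' >/dev/null
python3 -m pendant '[0,0,0,-38,14.4,0,0, 0,0,0,-38,14.4,0,0, 0,0,0,-38,14.4,0,0, 0,0,0,-38,14.4,0,0, 0,0,0,-38,14.4,0,0]' >/dev/null
python3 - <<'E'
from st import *
show(); go([.62,-.07,.47],35);  go(at(.2,35),35)
E
```

```text
t: 2.18
tool_pos: [0.4038, 0.2968, 0.4701]
orientation: [[-0.18, 0.984, 0.001], [0.984, 0.18, 0.001], [0.0, 0.001, -1.0]]
force: [0.6, -0.6, -0.1]
finger_gap: 1.002
t3.02 P [ 0.6139 -0.0513  0.47  ] J [-0.12  0.1   1.4   0.    1.64 -0.3 ] gap 88.3
  r 363.3 th 28.3 y 32.0 toolth -0.0  F [1.3 0.2 0.9] Ftang -0.5 Frad 0.8 Fy -1.3
tool-frame shift mm [-19.5   2.7  -0. ] rotvec deg [-0.2 35.   0.6]
tool-frame shift mm [ 57.1  32.5 156.2] rotvec deg [-0.2 35.   0.6]
```

```bash
python3 -m pendant '[0,7,0,0,6,0,0, 0,7,0,0,6,0,0, 0,7,0,0,6,0,0, 0,7,0,0,6,0,0, 0,7,0,0,6,0,0]'
python3 - <<'E'
from st import *
show(); go(at(.25,35),35);  go(at(.135,35),35)
E
```

```text
t: 3.43
tool_pos: [0.6434, -0.0447, 0.4712]
orientation: [[-0.148, 0.984, -0.101], [0.803, 0.179, 0.568], [0.577, 0.003, -0.817]]
force: [-0.8, 0.5, 0.3]
finger_gap: 0.998
t3.43 P [ 0.6434 -0.0447  0.4712] J [-0.36  0.29  1.28  0.54  1.87 -0.46] gap 87.8
  r 363.7 th 28.0 y 1.8 toolth 35.3  F [-0.8  0.5  0.3] Ftang -0.7 Frad 0.0 Fy 0.7
tool-frame shift mm [-45.    1.7 110.8] rotvec deg [-0.2 -0.3  0.6]
tool-frame shift mm [-45.6   2.2 225.8] rotvec deg [-0.2 -0.3  0.6]
```

```bash
python3 -m pendant '[0,0,0.5,-22,1,10,0, 0,0,0,-23,1,30,0, 0,0,0,0,0,40,0, 0,0,0,0,0,40,0, 0,0,0,0,0,40,0]' 
python3 -m pendant '[0,0,0,0,0,35,0, 0,0,0,0,0,25,0, 0,0,0,0,0,0,0]' >/dev/null
python3 - <<'E'
from st import *
import cv2
from ov import overlay
show();  go(at(.096,35),35)
ims={c:vision.camera(c)[:,:,::-1].copy() for c in("side","top")}
overlay(Q,ims,"pics/ov2")
E
```

```text
t: 3.85
tool_pos: [0.6339, 0.01, 0.3096]
orientation: [[-0.138, 0.985, -0.103], [0.81, 0.172, 0.561], [0.57, -0.006, -0.822]]
force: [-0.7, -0.1, 0.1]
finger_gap: 1.003
t4.10 P [0.624  0.0469 0.2569] J [-0.24  0.3   1.66  0.55  1.49 -0.55] gap 88.2
  r 131.8 th 35.8 y 5.5 toolth 35.0  F [-0.6  0.1 -1.2] Ftang 0.5 Frad -1.1 Fy 0.5
tool-frame shift mm [ 1.8  6.1 35.6] rotvec deg [-1.  -0.  -0.1]
```

View pics/ov2side.png

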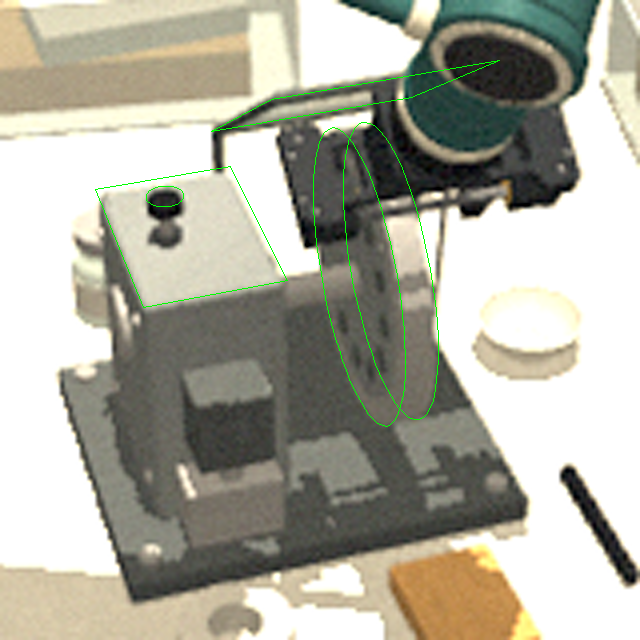

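View pics/ov2top.png

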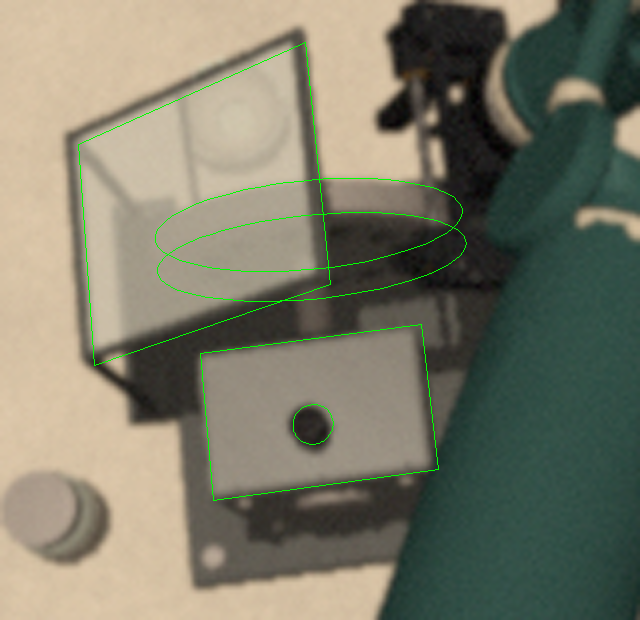

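```bash
python3 -m pendant '[-1,0,0,1.8,6,15,0, 0,0,0,0,0,20,0, 0,0,0,0,0,0,0]'
python3 -m pendant '[0,0,0,0,0,0,120, 0,0,0,0,0,0,120, 0,0,0,0,0,0,120,0,0,0,0,0,0,120, 0,0,0,0,0,0,120]' 10
python3 - <<'E'
from st import *
show()
E
```

```text
t: 4.45
tool_pos: [0.6307, 0.0664, 0.2355]
orientation: [[-0.139, 0.987, -0.086], [0.808, 0.163, 0.566], [0.572, 0.009, -0.82]]
force: [-1.4, 0.2, -0.4]
finger_gap: 1.004
t: 4.87
tool_pos: [0.6315, 0.0659, 0.2369]
orientation: [[-0.139, 0.987, -0.084], [0.808, 0.162, 0.567], [0.573, 0.011, -0.82]]
force: [-0.8, 0.4, 0.1]
finger_gap: 0.646
t4.87 P [0.6315 0.0659 0.2369] J [-0.22  0.31  1.69  0.57  1.42 -0.55] gap 56.8
  r 105.4 th 34.4 y -5.1 toolth 35.0  F [-0.8  0.4  0.1] Ftang -0.5 Frad -0.2 Fy 0.7
```

```bash
python3 -m pendant '[0,0,0,0,0,0,120]'
python3 - <<'E'
from st import *
show(); go(at(.096,35),35)
E
```

```text
t: 4.95
tool_pos: [0.6312, 0.0661, 0.2365]
orientation: [[-0.139, 0.987, -0.085], [0.808, 0.162, 0.567], [0.573, 0.01, -0.819]]
force: [0.1, 0.7, -0.1]
finger_gap: 0.565
t4.95 P [0.6312 0.0661 0.2365] J [-0.22  0.31  1.69  0.57  1.42 -0.55] gap 49.7
  r 104.9 th 34.4 y -4.9 toolth 35.0  F [ 0.1  0.7 -0.1] Ftang -0.5 Frad -0.5 Fy -0.2
tool-frame shift mm [-1.  -5.   8.8] rotvec deg [0.7 0.  0. ]
```

```bash
python3 -m pendant '[0.7,0,0,-1,-5,9,120, 0,0,0,0,0,0,120]'
python3 - <<'E'
from st import *
show(); go(at(.096,35),35)
E
python3 -m pendant '[0,0,0,0,0,0,255,0,0,0,0,0,0,255,0,0,0,0,0,0,255,0,0,0,0,0,0,255,0,0,0,0,0,0,255]' 12
python3 - <<'E'
from st import *
show()
E
```

```text
t: 5.12
tool_pos: [0.624, 0.0704, 0.2264]
orientation: [[-0.137, 0.985, -0.101], [0.807, 0.17, 0.565], [0.574, -0.004, -0.819]]
force: [-1.1, -0.5, -0.8]
finger_gap: 0.528
t5.12 P [0.624  0.0704 0.2264] J [-0.21  0.31  1.7   0.57  1.42 -0.55] gap 46.5
  r 93.5 th 35.2 y 1.5 toolth 35.0  F [-1.1 -0.5 -0.8] Ftang 0.7 Frad -0.5 Fy 1.1
tool-frame shift mm [ 0.3  1.5 -2.5] rotvec deg [-0.2 -0.  -0. ]
t: 5.53
tool_pos: [0.6261, 0.0702, 0.2281]
orientation: [[-0.139, 0.986, -0.096], [0.807, 0.169, 0.565], [0.573, 0.001, -0.819]]
force: [2.6, 1.8, -1.7]
finger_gap: 0.269
t5.53 P [0.6261 0.0702 0.2281] J [-0.21  0.31  1.7   0.57  1.41 -0.55] gap 23.7
  r 95.2 th 34.9 y -0.5 toolth 35.0  F [ 2.6  1.8 -1.7] Ftang -0.1 Frad -2.2 Fy -2.9
```

```bash
python3 -m pendant '[0,0,0,0,0,0,255,0,0,0,0,0,0,255]' 40 >/dev/null
python3 -c "from st import *
show()"
python3 -m pendant '[0,1.5,0,-2.5,0,0,255,0,1.5,0,-2.5,0,0,255]' >/dev/null;python3 -c "from st import *
show()"
python3 -m pendant '[0,1.5,0,-2.5,0,0,255,0,1.5,0,-2.5,0,0.1,255]'>/dev/null;python3 -c "from st import *
show()"
```

```text
t5.70 P [0.6261 0.0702 0.228 ] J [-0.21  0.31  1.7   0.57  1.41 -0.55] gap 23.8
  r 95.1 th 34.9 y -0.5 toolth 35.0  F [ 4.8  2.5 -2.3] Ftang 0.0 Frad -2.8 Fy -5.2
t5.87 P [0.6267 0.0671 0.2257] J [-0.24  0.33  1.7   0.61  1.44 -0.59] gap 23.8
  r 95.1 th 37.3 y -0.6 toolth 38.1  F [ 4.6  5.1 -2.5] Ftang -1.9 Frad -4.6 Fy -5.4
t6.03 P [0.6273 0.0632 0.2223] J [-0.26  0.35  1.69  0.65  1.47 -0.62] gap 23.5
  r 95.0 th 40.4 y -0.6 toolth 41.1  F [ 4.3  6.2 -1.8] Ftang -2.9 Frad -4.9 Fy -5.3
```

```bash
python3 -m pendant '[0,1.5,0,-2.5,0,0,255,0,1.5,0,-2.5,0,0.1,255]' >/dev/null;python3 -c "from st import *
show()"
python3 -m pendant '[0,1.5,0,-2.5,0,0,255,0,1.5,0,-2.5,0,0.1,255]'>/dev/null;python3 -c "from st import *
show()"
python3 -m pendant '[0,1.5,0,-2.5,0,0,255,0,1.5,0,-2.5,0,0.1,255]'>/dev/null;python3 -c "from st import *
show()"
```

```text
t6.20 P [0.628  0.0595 0.2189] J [-0.28  0.38  1.69  0.68  1.49 -0.66] gap 23.2
  r 94.9 th 43.4 y -0.6 toolth 44.1  F [ 4.9  5.7 -1.3] Ftang -2.6 Frad -4.3 Fy -5.8
t6.37 P [0.6286 0.0561 0.2153] J [-0.3   0.41  1.68  0.71  1.52 -0.69] gap 23.3
  r 94.8 th 46.4 y -0.6 toolth 47.1  F [ 3.3  5.5 -1.7] Ftang -2.1 Frad -4.7 Fy -4.2
t6.53 P [0.6291 0.0529 0.2116] J [-0.32  0.43  1.68  0.74  1.55 -0.71] gap 23.5
  r 94.7 th 49.5 y -0.6 toolth 50.1  F [ 4.3  6.2 -1.3] Ftang -2.5 Frad -5.0 Fy -5.3
```

```bash
cat >> st.py <<'E'
_s=show
def show():
    _s(); F=np.array(s["force"]); M=np.array(s["ft_torque"]); c=np.array([Q[0],Q[1],.15])
    print("  M.ey %.2f  rxF.ey %.2f  sum %.2f"%(M@ey,np.cross(P-c,F)@ey,M@ey+np.cross(P-c,F)@ey))
E
python3 -c "from st import *
show()"
python3 -m pendant '[0,1.5,0,-2.5,0,0,255,0,1.5,0,-2.5,0,0.1,255]'>/dev/null;python3 - <<'E'
from st import *
show()
import cv2
from ov import overlay
ims={c:vision.camera(c)[:,:,::-1].copy() for c in("side","top")}
overlay(Q,ims,"pics/ov3")
E
```

```text
t6.53 P [0.6291 0.0529 0.2116] J [-0.32  0.43  1.68  0.74  1.55 -0.71] gap 23.5
  r 94.7 th 49.5 y -0.6 toolth 50.1  F [ 4.3  6.2 -1.3] Ftang -2.5 Frad -5.0 Fy -5.3
  M.ey 0.45  rxF.ey 0.24  sum 0.69
t6.70 P [0.6297 0.0498 0.2076] J [-0.34  0.46  1.67  0.77  1.58 -0.74] gap 23.9
  r 94.7 th 52.5 y -0.6 toolth 53.1  F [ 3.6  6.3 -1.7] Ftang -2.0 Frad -5.5 Fy -4.6
  M.ey 0.37  rxF.ey 0.19  sum 0.57
```

View pics/ov3side.png

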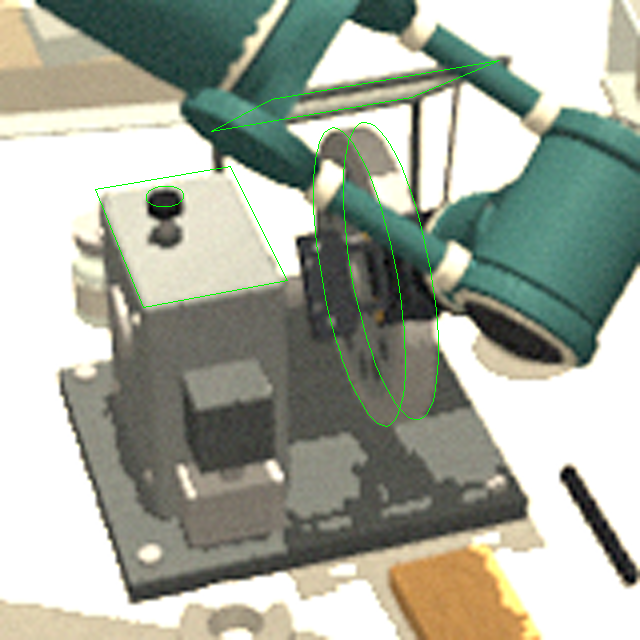

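```bash
for i in 1; do :; done
python3 -m pendant '[0,1.5,0,-2.5,0,0,255,0,1.5,0,-2.5,0,0.1,255]' >/dev/null;python3 -c "from st import *
show()"
python3 -m pendant '[0,1.5,0,-2.5,0,0,255,0,1.5,0,-2.5,0,0.1,255]'>/dev/null;python3 -c "from st import *
show()"
```

```text
t6.97 P [0.6302 0.047  0.2037] J [-0.35  0.49  1.67  0.8   1.6  -0.77] gap 23.6
  r 94.6 th 55.4 y -0.6 toolth 56.1  F [ 2.6  6.1 -1.1] Ftang -2.2 Frad -5.2 Fy -3.6
  M.ey 0.49  rxF.ey 0.21  sum 0.70
t7.13 P [0.6306 0.0443 0.1993] J [-0.37  0.52  1.66  0.83  1.63 -0.79] gap 23.7
  r 94.6 th 58.5 y -0.6 toolth 59.1  F [ 3.6  5.9 -0.7] Ftang -2.1 Frad -4.8 Fy -4.5
  M.ey 0.51  rxF.ey 0.20  sum 0.71
```

```bash
python3 -m pendant '[0,1.5,0,-2.5,0,0,255,0,1.5,0,-2.5,0,0.1,255]' >/dev/null;python3 -c "from st import *
show()"
python3 -m pendant '[0,1.5,0,-2.5,0,0,255,0,1.5,0,-2.5,0,0.1,255]'>/dev/null;python3 -c "from st import *
show()"
```

```text
t7.30 P [0.6311 0.0419 0.195 ] J [-0.38  0.55  1.66  0.86  1.66 -0.81] gap 23.4
  r 94.5 th 61.6 y -0.6 toolth 62.1  F [ 3.8  6.8 -0.4] Ftang -2.5 Frad -5.6 Fy -4.9
  M.ey 0.50  rxF.ey 0.24  sum 0.74
t7.47 P [0.6314 0.0397 0.1905] J [-0.39  0.58  1.65  0.88  1.69 -0.84] gap 23.7
  r 94.4 th 64.6 y -0.6 toolth 65.1  F [ 4.8  6.2 -0.5] Ftang -1.8 Frad -5.0 Fy -5.7
  M.ey 0.53  rxF.ey 0.17  sum 0.70
```

```bash
python3 -m pendant '[0,1.5,0,-2.5,0,0,255,0,1.5,0,-2.5,0,0.1,255]' >/dev/null;python3 -c "from st import *
show()"
python3 -m pendant '[0,1.5,0,-2.5,0,0,255,0,1.5,0,-2.5,0,0.1,255]'>/dev/null;python3 -c "from st import *
show()"
```

```text
t7.63 P [0.6318 0.0378 0.1859] J [-0.4   0.62  1.64  0.91  1.72 -0.86] gap 23.7
  r 94.4 th 67.7 y -0.6 toolth 68.1  F [ 3.8  7.1 -0.3] Ftang -2.1 Frad -6.0 Fy -4.9
  M.ey 0.58  rxF.ey 0.20  sum 0.78
t7.80 P [0.6321 0.0361 0.1812] J [-0.41  0.65  1.64  0.93  1.75 -0.87] gap 23.7
  r 94.3 th 70.7 y -0.7 toolth 71.1  F [4.1 6.7 0.5] Ftang -2.4 Frad -5.4 Fy -5.2
  M.ey 0.55  rxF.ey 0.23  sum 0.78
```

```bash
python3 -m pendant '[0,1.5,0,-2.5,0,0,255,0,1.5,0,-2.5,0,0.1,255]' >/dev/null;python3 -c "from st import *
show()"
python3 -m pendant '[0,1.5,0,-2.5,0,0,255,0,1.5,0,-2.5,0,0.1,255]'>/dev/null;python3 -c "from st import *
show()"
```

```text
t7.97 P [0.6323 0.0346 0.1764] J [-0.42  0.68  1.63  0.96  1.78 -0.89] gap 23.5
  r 94.3 th 73.8 y -0.7 toolth 74.1  F [5.  6.  0.1] Ftang -1.5 Frad -4.8 Fy -6.0
  M.ey 0.62  rxF.ey 0.14  sum 0.77
t8.13 P [0.6325 0.0334 0.1715] J [-0.42  0.71  1.62  0.98  1.81 -0.91] gap 23.5
  r 94.3 th 76.8 y -0.7 toolth 77.1  F [4.3 7.  0.8] Ftang -2.2 Frad -5.8 Fy -5.4
  M.ey 0.68  rxF.ey 0.20  sum 0.89
```

```bash
python3 -m pendant '[0,1.5,0,-2.5,0,0,255,0,1.5,0,-2.5,0,0.1,255]' >/dev/null;python3 -c "from st import *
show()"
python3 -m pendant '[0,1.5,0,-2.5,0,0,255,0,1.5,0,-2.5,0,0.1,255]'>/dev/null;python3 -c "from st import *
show()"
```

```text
t8.30 P [0.6327 0.0324 0.1666] J [-0.43  0.75  1.62  1.    1.84 -0.93] gap 23.5
  r 94.3 th 79.8 y -0.6 toolth 80.1  F [ 4.1  6.1 -0.2] Ftang -0.7 Frad -5.3 Fy -5.1
  M.ey 0.66  rxF.ey 0.07  sum 0.73
t8.47 P [0.6328 0.0317 0.1617] J [-0.43  0.78  1.61  1.03  1.87 -0.94] gap 23.8
  r 94.3 th 82.9 y -0.7 toolth 83.1  F [3.8 6.  1.3] Ftang -1.9 Frad -5.0 Fy -4.8
  M.ey 0.66  rxF.ey 0.18  sum 0.84
```

```bash
python3 -m pendant '[0,1.5,0,-2.5,0,0,255,0,1.5,0,-2.5,0,0.1,255]' >/dev/null;python3 -c "from st import *
show()"
python3 -m pendant '[0,1.5,0,-2.5,0,0,255,0,1.5,0,-2.5,0,0.1,255]'>/dev/null;python3 - <<'E'
from st import *
show()
import cv2
ims={c:vision.camera(c)[:,:,::-1].copy() for c in("side","top")}
cv2.imwrite("pics/s4.png",ims["side"]);cv2.imwrite("pics/t4.png",ims["top"])
E
```

```text
t8.63 P [0.6329 0.0312 0.1567] J [-0.44  0.81  1.6   1.05  1.9  -0.95] gap 23.8
  r 94.2 th 85.9 y -0.7 toolth 86.0  F [3.4 7.5 1. ] Ftang -1.5 Frad -6.7 Fy -4.6
  M.ey 0.67  rxF.ey 0.14  sum 0.81
t8.80 P [0.633  0.031  0.1517] J [-0.44  0.85  1.59  1.07  1.93 -0.97] gap 23.5
  r 94.2 th 89.0 y -0.7 toolth 89.0  F [4.5 6.1 1.1] Ftang -1.2 Frad -5.3 Fy -5.5
  M.ey 0.70  rxF.ey 0.11  sum 0.81
```

View pics/s4.png

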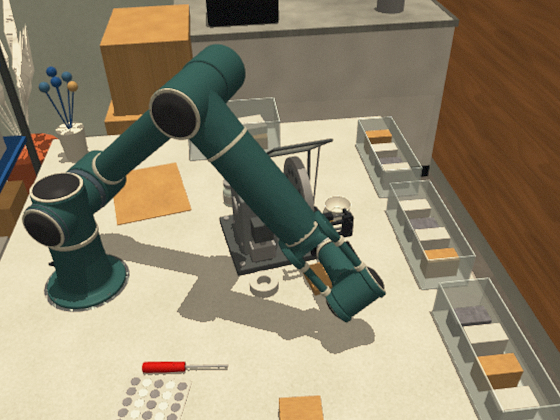

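View pics/t4.png

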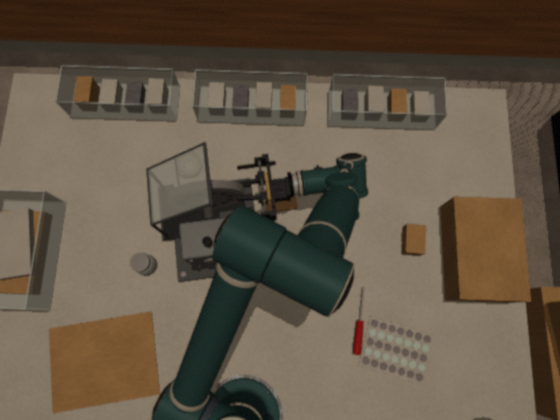

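```bash
python3 -m pendant '[0,0,0,0,0,0,70,0,0,0,0,0,0,70,0,0,0,0,0,0,70,0,0,0,0,0,0,70,0,0,0,0,0,0,70]'
python3 -c "from st import *
show()"
python3 -m pendant '[0,0,0,0,0,-25,70,0,0,0,0,0,-35,70]'; python3 -c "from st import *
show()"
```

```text
t: 9.32
tool_pos: [0.632, 0.0301, 0.1515]
orientation: [[-0.002, 0.986, -0.169], [0.017, 0.17, 0.985], [1.0, -0.001, -0.018]]
force: [-0.7, -0.2, 0.0]
finger_gap: 0.625
t9.32 P [0.632  0.0301 0.1515] J [-0.44  0.85  1.59  1.07  1.93 -0.97] gap 55.0
  r 94.9 th 89.1 y 0.4 toolth 89.0  F [-0.7 -0.2  0. ] Ftang -0.0 Frad 0.1 Fy 0.8
  M.ey 0.44  rxF.ey 0.00  sum 0.44
t: 9.48
tool_pos: [0.6413, -0.0268, 0.1524]
orientation: [[-0.0, 0.985, -0.173], [0.016, 0.173, 0.985], [1.0, -0.003, -0.016]]
force: [0.7, -0.7, 0.4]
finger_gap: 0.722
t9.48 P [ 0.6413 -0.0268  0.1524] J [-0.5   0.89  1.51  1.03  1.99 -0.95] gap 63.6
  r 152.6 th 89.1 y 0.9 toolth 89.1  F [ 0.7 -0.7  0.4] Ftang -0.3 Frad 0.9 Fy -0.6
  M.ey 0.41  rxF.ey 0.05  sum 0.46
```

```bash
python3 -m pendant '[0,-7,0,18.8,0,1.2,70,0,-7,0,18.8,0,1.2,70,0,0,0,0,0,0,70]' >/dev/null; python3 -c "from st import *
show()"
python3 -m pendant '[0,-7,0,18.8,0,1.2,70,0,-7,0,18.8,0,1.2,70,0,0,0,0,0,0,70]' >/dev/null; python3 -c "from st import *
show()"
python3 -m pendant '[0,-7,0,18.8,0,1.2,70,0,-7,0,18.8,0,1.2,70,0,-7,0,18.8,0,1.2,70,0,0,0,0,0,0,70]' >/dev/null; python3 -c "from st import *
show();go(at(.096,40),40)"
```

```text
t9.73 P [ 0.6444 -0.025   0.1956] J [-0.48  0.71  1.54  0.93  1.86 -0.88] gap 63.8
  r 158.0 th 73.2 y -2.6 toolth 74.6  F [ 1.5 -0.   1.2] Ftang -1.1 Frad 0.6 Fy -1.4
  M.ey 0.34  rxF.ey 0.17  sum 0.51
t9.98 P [ 0.6418 -0.0085  0.2331] J [-0.43  0.54  1.57  0.82  1.74 -0.79] gap 64.0
  r 158.2 th 58.3 y -2.7 toolth 60.5  F [ 1.8 -0.3  2.2] Ftang -1.5 Frad 1.7 Fy -1.7
  M.ey 0.38  rxF.ey 0.24  sum 0.61
t10.32 P [0.6349 0.0297 0.2774] J [-0.3   0.33  1.62  0.61  1.55 -0.6 ] gap 64.2
  r 159.4 th 37.0 y -2.4 toolth 39.6  F [0.3 0.5 1.7] Ftang -1.3 Frad 1.1 Fy -0.4
  M.ey 0.29  rxF.ey 0.21  sum 0.50
tool-frame shift mm [-8.  -2.9 63.2] rotvec deg [0.4 0.4 0.7]
```

```bash
python3 -m pendant '[0,0,0.5,-8,-2.5,20,70,0,0,0,0,0,30,70,0,0,0,0,0,13,70,0,0,0,0,0,0,70]' >/dev/null; python3 -c "from st import *
show();go(at(.096,40),40)"
```

```text
t10.65 P [0.6219 0.0612 0.2116] J [-0.26  0.35  1.71  0.63  1.45 -0.62] gap 63.7
  r 87.8 th 45.4 y 5.1 toolth 40.2  F [-0.4 -0.3  0.4] Ftang -0.2 Frad 0.5 Fy 0.5
  M.ey 0.32  rxF.ey 0.01  sum 0.33
tool-frame shift mm [ 8.4  5.  -8.6] rotvec deg [-0.4 -0.2 -0.6]
```

```bash
python3 -m pendant '[0,0,0,0,0,0,70,0,0,0,0,0,0,70]' >/dev/null; python3 -c "from st import *
show();go(at(.096,40),40)"
```

```text
t10.82 P [0.6252 0.0588 0.2151] J [-0.26  0.35  1.7   0.63  1.45 -0.62] gap 63.8
  r 92.4 th 45.2 y 2.3 toolth 40.0  F [-0.  -0.2 -0.3] Ftang 0.3 Frad -0.0 Fy 0.1
  M.ey 0.41  rxF.ey -0.03  sum 0.37
tool-frame shift mm [ 8.3  2.2 -4. ] rotvec deg [-0.  -0.  -0.5]
```

```bash
python3 -m pendant '[0,0,-0.4,8,1,-3,70,0,0,0,0,0,0,255,0,0,0,0,0,0,255,0,0,0,0,0,0,255,0,0,0,0,0,0,255]' >/dev/null; python3 -c "from st import *
show();go(at(.096,40),40)"
python3 -m pendant '[0,0,0,0,0,0,255,0,0,0,0,0,0,255,0,0,0,0,0,0,255,0,0,0,0,0,0,255]' 40 >/dev/null; python3 -c "from st import *
show();go(at(.096,40),40)"
```

```text
t11.23 P [0.6252 0.0633 0.222 ] J [-0.25  0.34  1.7   0.63  1.46 -0.61] gap 39.3
  r 94.4 th 40.3 y 1.5 toolth 40.0  F [ 1.4 -0.7 -0.6] Ftang 1.1 Frad 0.2 Fy -1.3
  M.ey 0.33  rxF.ey -0.10  sum 0.22
tool-frame shift mm [ 0.5  1.5 -1.6] rotvec deg [-0.   0.  -0.1]
t11.57 P [0.6272 0.0639 0.2216] J [-0.25  0.35  1.7   0.63  1.45 -0.61] gap 23.5
  r 93.9 th 40.3 y -0.5 toolth 40.0  F [ 6.4  3.1 -3. ] Ftang 0.4 Frad -3.6 Fy -6.8
  M.ey 0.53  rxF.ey -0.04  sum 0.49
tool-frame shift mm [ 0.5 -0.5 -2.1] rotvec deg [ 0.2  0.  -0.1]
```

```bash
cat >> st.py <<'E'
def brief():
    t=np.degrees(np.arctan2(R[:,2]@ex,-R[2,2])); tt=np.radians(t); F=np.array(s["force"]); M=np.array(s["ft_torque"])@ey
    ft=-(F@(-np.cos(tt)*ex-np.sin(tt)*ez)); r,th,y=polar(P)
    print("t%.2f toolth %.1f th %.1f r %.1f Ftang %.1f Frad %.1f M %.2f | T(arm.25,bias.35) %.2f"%(s["t"],t,th,r,ft,F@(at(1,t)-at(0,t)),M,M-.35+.25*ft))
E
python3 -m pendant '[0,1.5,0,-2.5,0,0,255,0,1.5,0,-2.5,0,0.1,255]' >/dev/null;python3 -c "from st import *
brief()"
python3 -m pendant '[0,1.5,0,-2.5,0,0,255,0,1.5,0,-2.5,0,0.1,255]'>/dev/null;python3 -c "from st import *
brief()"
python3 -m pendant '[0,1.5,0,-2.5,0,0,255,0,1.5,0,-2.5,0,0.1,255]'>/dev/null;python3 -c "from st import *
brief()"
```

```text
t11.73 toolth 43.1 th 42.6 r 93.8 Ftang 1.8 Frad -4.0 M 0.40 | T(arm.25,bias.35) 0.49
t11.90 toolth 46.1 th 45.7 r 93.8 Ftang 3.5 Frad -5.0 M 0.02 | T(arm.25,bias.35) 0.53
t12.07 toolth 49.4 th 47.4 r 93.8 Ftang 13.5 Frad -5.0 M -1.22 | T(arm.25,bias.35) 1.81
```

```bash
python3 -m pendant '[0,1.5,0,-2.5,0,0,255]' >/dev/null;python3 -c "from st import *
brief();show()"
```

```text
t12.15 toolth 51.0 th 48.0 r 93.8 Ftang 17.8 Frad -7.0 M -1.87 | T(arm.25,bias.35) 2.24
t12.15 P [0.6287 0.0551 0.2128] J [-0.32  0.44  1.68  0.76  1.55 -0.72] gap 23.9
  r 93.8 th 48.0 y -0.6 toolth 51.0  F [ 2.3 17.3  9.4] Ftang -18.2 Frad -6.1 Fy -5.2
  M.ey -1.87  rxF.ey 1.70  sum -0.16
```

```bash
python3 -m pendant '[0,0,0,0,0,0,255]' >/dev/null;python3 -c "from st import *
brief()"
python3 - <<'E'
from st import *
import cv2
from ov import overlay
ims={c:vision.camera(c)[:,:,::-1].copy() for c in("side","top")}
overlay(Q,ims,"pics/ov5"); cv2.imwrite("pics/s5.png",ims["side"])
brief()
E
```

```text
t12.23 toolth 51.1 th 48.3 r 93.8 Ftang 14.4 Frad -4.6 M -1.52 | T(arm.25,bias.35) 1.73
t12.23 toolth 51.1 th 48.3 r 93.8 Ftang 14.4 Frad -4.6 M -1.52 | T(arm.25,bias.35) 1.73
```

View pics/ov5side.png

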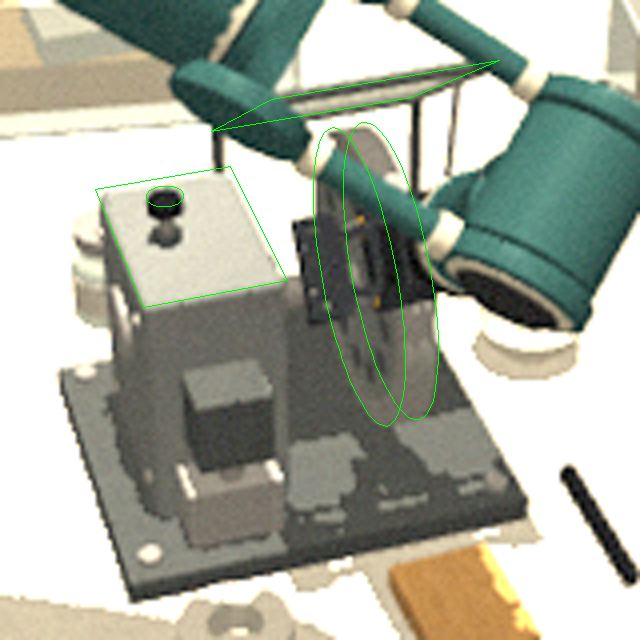

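View pics/ov5top.png

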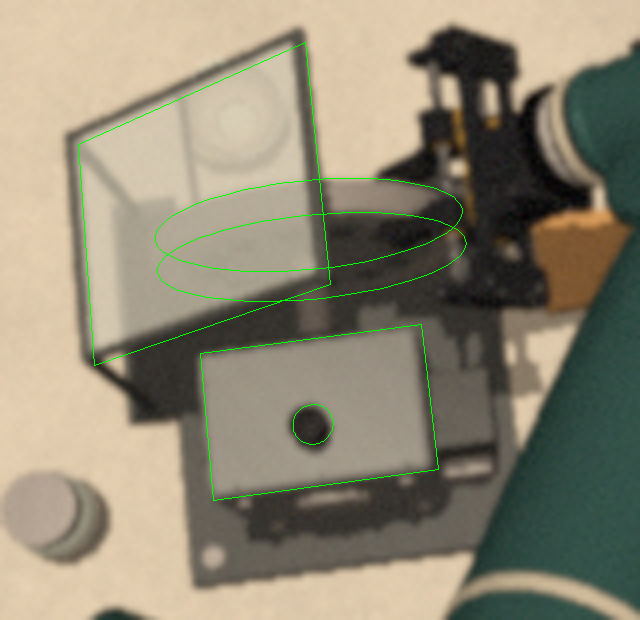

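```bash
python3 -m pendant '[0,1,0,-1.7,0,0,255]' >/dev/null;python3 -c "from st import *
brief()"
python3 -m pendant '[0,1,0,-1.7,0,0,255]' >/dev/null;python3 -c "from st import *
brief()"
```

```text
t12.42 toolth 52.0 th 48.3 r 93.8 Ftang 18.5 Frad -6.1 M -1.96 | T(arm.25,bias.35) 2.31
t12.50 toolth 53.1 th 48.7 r 93.8 Ftang 21.7 Frad -7.0 M -2.54 | T(arm.25,bias.35) 2.55
```

```bash
python3 -m pendant '[0,0,0,0,0,0,255]' >/dev/null;python3 -c "from st import *
brief()"
python3 -m pendant '[0,0,0,0,0,0,255,0,0,0,0,0,0,255]' >/dev/null;python3 -c "from st import *
brief()"
python3 -m pendant '[0,0,0,0,0,0,255,0,0,0,0,0,0,255]' >/dev/null;python3 -c "from st import *
show()"
```

```text
t12.58 toolth 53.2 th 48.9 r 93.8 Ftang 18.8 Frad -5.8 M -2.32 | T(arm.25,bias.35) 2.04
t12.75 toolth 53.1 th 48.9 r 93.8 Ftang 17.7 Frad -5.0 M -2.22 | T(arm.25,bias.35) 1.85
t12.92 P [0.6289 0.0541 0.2117] J [-0.33  0.45  1.68  0.78  1.57 -0.74] gap 23.6
  r 93.8 th 48.9 y -0.6 toolth 53.1  F [ 2.4 16.8 10.7] Ftang -18.6 Frad -5.1 Fy -5.2
  M.ey -2.17  rxF.ey 1.75  sum -0.42
```

```bash
python3 -m pendant '[0,0,0,0,0,0,255,0,0,0,-1.7,0,0,255]' 58 >/dev/null;python3 -c "from st import *
brief()"
python3 -m pendant '[0,0,0,-1.7,0,0,255,0,0,0,0,0,0,255]' >/dev/null;python3 -c "from st import *
brief()"
```

```text
t13.08 toolth 53.2 th 49.0 r 93.8 Ftang 25.8 Frad -7.6 M -3.32 | T(arm.25,bias.35) 2.78
t13.25 toolth 53.2 th 50.5 r 93.8 Ftang 18.6 Frad -5.5 M -3.09 | T(arm.25,bias.35) 1.21
```

```bash
python3 -m pendant '[0,1,0,-1.7,0,0,255]' >/dev/null;python3 -c "from st import *
brief()"
python3 -m pendant '[0,1,0,-1.7,0,0,255]' >/dev/null;python3 -c "from st import *
brief()"
python3 -m pendant '[0,0,0,0,0,0,255]' >/dev/null;python3 -c "from st import *
brief()"
```

```text
t13.33 toolth 54.2 th 51.1 r 93.8 Ftang 19.7 Frad -5.6 M -2.99 | T(arm.25,bias.35) 1.57
t13.42 toolth 55.2 th 52.4 r 93.8 Ftang 19.6 Frad -6.6 M -3.07 | T(arm.25,bias.35) 1.47
t13.50 toolth 55.3 th 52.9 r 93.7 Ftang 18.0 Frad -5.3 M -3.06 | T(arm.25,bias.35) 1.10
```

```bash
python3 -m pendant '[0,1,0,-1.7,0,0,255,0,1,0,-1.7,0,0,255]' >/dev/null;python3 -c "from st import *
brief()"
python3 -m pendant '[0,1,0,-1.7,0,0,255,0,1,0,-1.7,0,0,255]' >/dev/null;python3 -c "from st import *
brief()"
```

```text
t13.67 toolth 57.2 th 54.6 r 93.7 Ftang 19.4 Frad -7.9 M -3.03 | T(arm.25,bias.35) 1.47
t13.83 toolth 59.2 th 56.7 r 93.7 Ftang 19.7 Frad -8.0 M -3.18 | T(arm.25,bias.35) 1.39
```

```bash
python3 -m pendant '[0,1,0,-1.7,0,0,255,0,1,0,-1.7,0,0,255]' >/dev/null;python3 -c "from st import *
brief()"
python3 -m pendant '[0,1,0,-1.7,0,0,255,0,1,0,-1.7,0,0,255]' >/dev/null;python3 -c "from st import *
brief()"
```

```text
t14.00 toolth 61.3 th 58.9 r 93.6 Ftang 19.4 Frad -10.6 M -3.16 | T(arm.25,bias.35) 1.33
t14.17 toolth 63.2 th 61.0 r 93.6 Ftang 18.4 Frad -11.1 M -3.20 | T(arm.25,bias.35) 1.06
```

```bash
python3 -m pendant '[0,1.2,0,-1.7,0,0.5,255,0,1.2,0,-1.7,0,0.5,255]' >/dev/null;python3 -c "from st import *
brief()"
python3 -m pendant '[0,1.2,0,-1.7,0,0.5,255,0,1.2,0,-1.7,0,0.5,255]' >/dev/null;python3 -c "from st import *
brief()"
```

```text
t14.33 toolth 65.6 th 63.3 r 93.5 Ftang 17.1 Frad -5.0 M -2.89 | T(arm.25,bias.35) 1.03
t14.50 toolth 67.9 th 65.7 r 93.5 Ftang 16.0 Frad -0.9 M -2.68 | T(arm.25,bias.35) 0.97
```

```bash
python3 -m pendant '[0,1,0,-1.7,0,0.2,255,0,1,0,-1.7,0,0.2,255]' >/dev/null;python3 -c "from st import *
brief()"
python3 -m pendant '[0,1,0,-1.7,0,0.2,255,0,1,0,-1.7,0,0.2,255]' >/dev/null;python3 -c "from st import *
brief()"
```

```text
t14.67 toolth 69.9 th 68.0 r 93.4 Ftang 14.2 Frad -1.4 M -2.61 | T(arm.25,bias.35) 0.59
t14.83 toolth 71.8 th 70.3 r 93.4 Ftang 13.6 Frad -1.1 M -2.44 | T(arm.25,bias.35) 0.63
```

```bash
python3 -m pendant '[0,1,0,-1.7,0,0.1,255,0,1,0,-1.7,0,0.1,255]' >/dev/null;python3 -c "from st import *
brief()"
python3 -m pendant '[0,1,0,-1.7,0,0.1,255,0,1,0,-1.7,0,0.1,255]' >/dev/null;python3 -c "from st import *
brief()"
```

```text
t15.00 toolth 73.7 th 72.8 r 93.4 Ftang 12.6 Frad -1.8 M -2.24 | T(arm.25,bias.35) 0.55
t15.17 toolth 75.7 th 75.2 r 93.3 Ftang 9.4 Frad -2.3 M -1.93 | T(arm.25,bias.35) 0.07
```

```bash
python3 -m pendant '[0,1,0,-1.7,0,0.1,255,0,1,0,-1.7,0,0.1,255]' >/dev/null;python3 -c "from st import *
brief()"
```

```text
t15.33 toolth 77.6 th 77.6 r 93.3 Ftang 9.9 Frad -0.7 M -1.72 | T(arm.25,bias.35) 0.40
```

```bash
python3 -m pendant '[0,1,0,-1.7,0,0.1,255]' >/dev/null;python3 -c "from st import *
brief()"
python3 -m pendant '[0,1,0,-1.7,0,0.1,255]' >/dev/null;python3 -c "from st import *
brief()"
```

```text
t15.42 toolth 78.6 th 78.8 r 93.3 Ftang 9.0 Frad -1.9 M -1.67 | T(arm.25,bias.35) 0.23
t15.50 toolth 79.6 th 79.9 r 93.3 Ftang 7.9 Frad -0.6 M -1.54 | T(arm.25,bias.35) 0.09
```

```bash
python3 -m pendant '[0,0,0,0,0,0,255,0,0,0,0,0,0,255]' >/dev/null;python3 -c "from st import *
brief()"
python3 -m pendant '[0,0,0,0,0,0,70,0,0,0,0,0,0,70,0,0,0,0,0,0,70,0,0,0,0,0,0,70,0,0,0,0,0,0,70]' 10 >/dev/null;python3 -c "from st import *
brief();show()"
python3 -m pendant '[0,0,0,0,0,-25,70,0,0,0,0,0,-40,70,0,0,0,0,0,-20,70]' ; python3 -c "from st import *
show()"
```

```text
t15.67 toolth 79.5 th 80.8 r 93.3 Ftang 5.1 Frad -0.4 M -1.04 | T(arm.25,bias.35) -0.10
t16.08 toolth 79.3 th 82.3 r 92.8 Ftang -1.0 Frad -0.5 M 0.43 | T(arm.25,bias.35) -0.18
t16.08 P [0.6299 0.0327 0.1624] J [-0.43  0.74  1.62  1.    1.83 -0.93] gap 54.6
  r 92.8 th 82.3 y 2.1 toolth 79.3  F [ 0.3  0.4 -1.1] Ftang 1.1 Frad -0.5 Fy -0.3
  M.ey 0.43  rxF.ey -0.10  sum 0.33
t: 16.33
tool_pos: [0.6446, -0.052, 0.1792]
orientation: [[-0.03, 0.986, -0.165], [0.184, 0.168, 0.969], [0.982, -0.001, -0.186]]
force: [-0.4, -0.5, 0.1]
finger_gap: 0.726
t16.33 P [ 0.6446 -0.052   0.1792] J [-0.52  0.79  1.49  0.94  1.93 -0.9 ] gap 63.9
  r 180.3 th 80.7 y 1.8 toolth 79.3  F [-0.4 -0.5  0.1] Ftang -0.1 Frad 0.5 Fy 0.5
  M.ey 0.42  rxF.ey 0.01  sum 0.43
```

```bash
python3 -m pendant '[0,0,0,38,0,-10,150,0,0,0,40,0,0,255,0,0,0,40,0,0,255,0,0,0,40,0,0,255,0,0,0,40,0,0,255]' >/dev/null
python3 -m pendant '[0,-7,0,30,0,-5,255,0,-7,0,25,0,-5,255,0,-7,0,15,0,-10,255,0,-7,0,0,0,-20,255,0,-7,0,0,0,-10,255]'; python3 -c "from st import *
show()"
```

```text
t: 17.17
tool_pos: [0.6443, -0.0484, 0.4685]
orientation: [[-0.122, 0.986, -0.114], [0.711, 0.167, 0.683], [0.692, 0.002, -0.722]]
force: [1.1, 1.4, -0.1]
finger_gap: 0.009
t17.17 P [ 0.6443 -0.0484  0.4685] J [-0.41  0.34  1.28  0.66  1.92 -0.48] gap 0.8
  r 363.1 th 28.7 y 1.5 toolth 43.8  F [ 1.1  1.4 -0.1] Ftang -1.0 Frad -0.6 Fy -1.3
  M.ey 0.40  rxF.ey 0.35  sum 0.75
```

Now level the tool and refine the knob position.

```bash
python3 -m pendant '[0,-7,0,0,0,0,255,0,-7,0,0,0,0,255,0,-7,0,0,0,0,255,0,-7,0,0,0,0,255,0,-7,0,0,0,0,255]' >/dev/null
python3 -m pendant '[0,-7,0,0,0,0,255,0,-1.8,7,0,0,0,255,0,0,7,0,0,0,255,0,0,7,0,0,0,255,0,0,7,0,0,0,255]' >/dev/null
python3 -m pendant '[0,0,7,0,0,0,255,0,0,7,0,0,0,255,0,0,7,0,0,0,255,0,0,7,0,0,0,255,0,0,7,0,0,0,255]' >/dev/null
python3 -m pendant '[0,0,7,0,0,0,255,0,0,7,0,0,0,255,0,0,7,0,0,0,255,0,0,6,0,0,0,255,0,0,0,0,0,0,255]' >/dev/null
python3 - <<'E'
from st import *
import cv2
show()
ims={c:vision.camera(c)[:,:,::-1].copy() for c in("side","top")}
for c in ims: cv2.imwrite(f"pics/{c}6.png",ims[c])
for c,(x0,y0) in {"side":(220,150),"top":(185,220)}.items():
    cv2.imwrite(f"pics/{c}6z.png",cv2.resize(cv2.convertScaleAbs(ims[c][y0:y0+50,x0:x0+50],alpha=2),(600,600),interpolation=cv2.INTER_CUBIC))
    print(c,[(round(x["score"],2),np.round(x["box"],1).tolist()) for x in vision.spot_in(c,"knob_top")])
E
```

```text
t18.83 P [ 0.6439 -0.0468  0.4649] J [-0.12  0.16  1.34  0.01  1.65  1.29] gap 1.0
  r 359.2 th 28.7 y 1.7 toolth 0.5  F [-0.2 -0.1  0.1] Ftang 0.1 Frad 0.1 Fy 0.2
  M.ey -0.01  rxF.ey -0.02  sum -0.03
side [(0.3, [220.9, 137.6, 337.4, 273.5])]
top []
```

View pics/side6z.png

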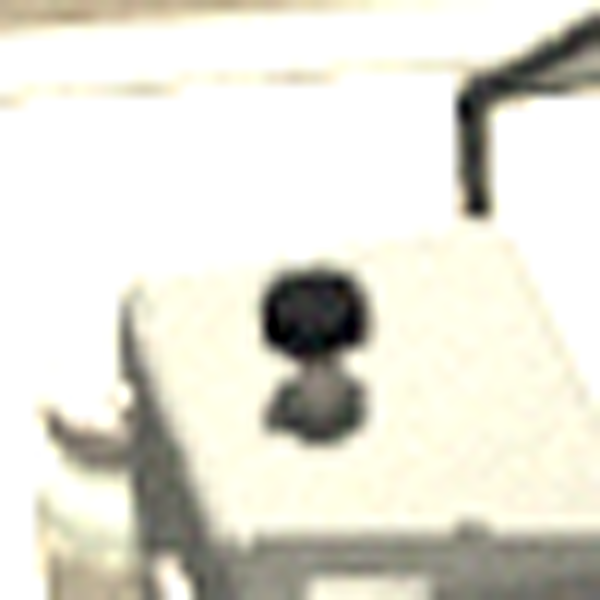

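View pics/top6.png

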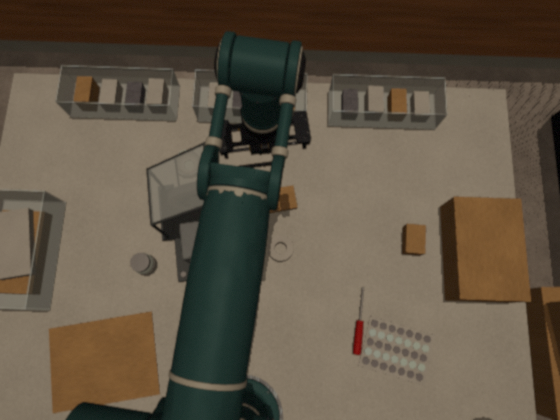

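View pics/side6.png

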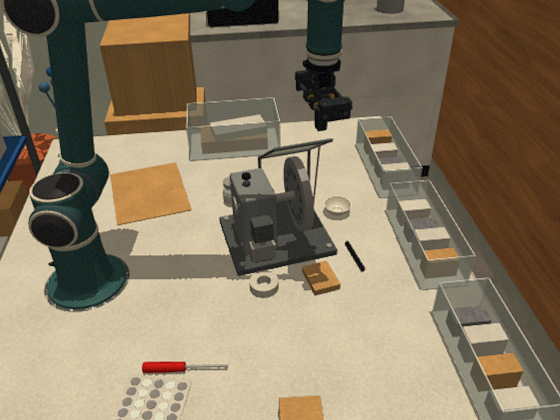

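Run:
```python
from st import *
from scipy.optimize import least_squares
ob={"side":np.array([245.8,175.5]),"top":np.array([207.2,241.4])}
for cs in(["side"],["top"],["side","top"]):
    r=least_squares(lambda p:np.concatenate([proj(c,np.array([p[0],p[1],.243]))-ob[c] for c in cs]),[.47,.1]); print(cs,r.x.round(4),r.fun.round(2))
r=least_squares(lambda p:np.concatenate([proj(c,p)-ob[c] for c in ob]),[.47,.1,.24]);print("free z",r.x.round(4),r.fun.round(2))
k=[.468,.097]
RT=np.stack([-ey,-ex,-ez],1)
for z in(.30,.27): print((R.T@(np.array([k[0],k[1],z])-P)*1000).round(1))
print(np.degrees(Ro.from_matrix(R.T@RT).as_rotvec()).round(2))
```

```text
['side'] [0.4687 0.0974] [0. 0.]
['top'] [0.4671 0.1004] [ 0. -0.]
['side', 'top'] [0.4678 0.0998] [-0.35 -0.45  0.27 -0.28]
free z [0.4681 0.1009 0.2405] [-0.24  0.07 -0.01 -0.23]
[-148.2 -170.3  167.3]
[-148.1 -170.   197.3]
[-0.53  0.23  0.17]
```

```bash
python3 -m pendant '[-0.5,0.2,0,-25,-29,0,255,0,0,0,-25,-29,0,255,0,0,0,-25,-29,0,255,0,0,0,-25,-29,0,255,0,0,0,-25,-29,0,255]' >/dev/null
python3 -m pendant '[0,0,0,-25,-28,0,255,0,0,0,0,0,30,255,0,0,0,0,0,30,255,0,0,0,0,0,0,255,0,0,0,0,0,0,255]' >/dev/null
python3 - <<'E'
from st import *
show()
k=np.array([.468,.0995])+.002*ey[:2]
print((R.T@(np.array([*k,.30])-P)*1000).round(1))
RT=np.stack([-ey,-ex,-ez],1)
print(np.degrees(Ro.from_matrix(R.T@RT).as_rotvec()).round(2))
E
```

```text
t19.87 P [0.466  0.0983 0.4042] J [ 0.16 -0.17  1.78  0.    1.54  1.55] gap 0.6
  r 254.2 th -0.1 y 152.6 toolth 0.0  F [0.7 0.5 0.8] Ftang -0.4 Frad 0.8 Fy -0.8
  M.ey -0.01  rxF.ey 0.10  sum 0.10
[  0.6  -0.8 104.2]
[-0.02  0.24  0.12]
```

```bash
python3 -m pendant '[0,0,0,0,-0.8,40,255,0,0,0,0,0,40,255,0,0,0,0,0,24,255,0,0,0,0,0,0,255,0,0,0,0,0,0,255]'
python3 - <<'E'
from st import *
import cv2
show()
k=np.array([.468,.0995])+.002*ey[:2]
print((R.T@(np.array([*k,.26])-P)*1000).round(1))
im=vision.camera("side")[:,:,::-1].copy()
cv2.imwrite("pics/side7z.png",cv2.resize(cv2.convertScaleAbs(im[110:230,200:320],alpha=1.6),(600,600),interpolation=cv2.INTER_CUBIC))
E
```

```text
t: 20.28
tool_pos: [0.4676, 0.0989, 0.3026]
orientation: [[0.986, 0.169, -0.001], [0.169, -0.986, 0.0], [-0.001, -0.0, -1.0]]
force: [0.2, 0.3, 0.5]
finger_gap: 0.008
t20.28 P [0.4676 0.0989 0.3026] J [ 0.16 -0.15  1.94  0.    1.35  1.56] gap 0.7
  r 152.6 th -0.2 y 150.9 toolth 0.0  F [0.2 0.3 0.5] Ftang -0.3 Frad 0.5 Fy -0.2
  M.ey -0.01  rxF.ey 0.04  sum 0.03
[-1.5 -0.5 42.6]
```

View pics/side7z.png

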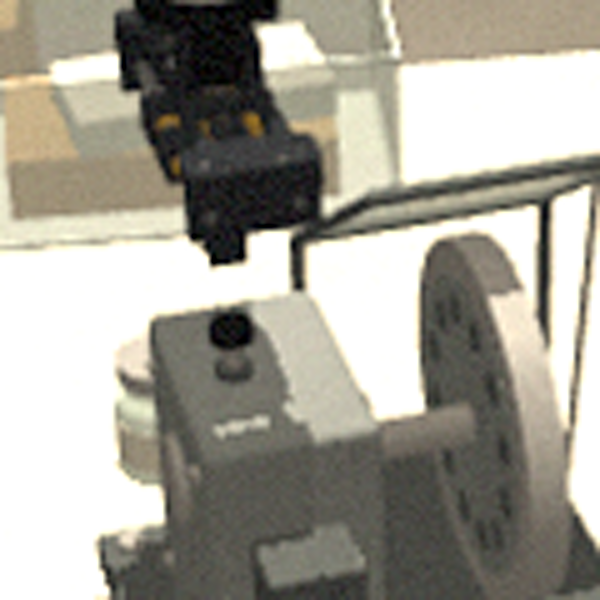

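```bash
python3 -m pendant '[0,0,0,-1,0,20,255,0,0,0,0,0,15,255,0,0,0,0,0,3,255,0,0,0,0,0,0,255]' 
python3 -m pendant '[0,0,0,0,0,2,255,0,0,0,0,0,1,255]' 
python3 -m pendant '[0,0,0,0,0,2,255,0,0,0,0,0,1,255]' 
python3 -m pendant '[0,0,0,0,0,2,255,0,0,0,0,0,1,255]'
```

```text
t: 20.67
tool_pos: [0.4671, 0.099, 0.2656]
orientation: [[0.986, 0.169, 0.002], [0.169, -0.986, 0.001], [0.002, -0.0, -1.0]]
force: [-0.1, -0.4, 0.8]
finger_gap: 0.005
t: 20.83
tool_pos: [0.4674, 0.0992, 0.2629]
orientation: [[0.986, 0.169, 0.003], [0.169, -0.986, 0.001], [0.003, -0.0, -1.0]]
force: [0.3, -0.4, 0.3]
finger_gap: 0.003
t: 21.0
tool_pos: [0.4669, 0.0991, 0.2588]
orientation: [[0.986, 0.169, 0.002], [0.169, -0.986, 0.001], [0.002, -0.0, -1.0]]
force: [1.6, 0.2, 1.4]
finger_gap: 0.003
t: 21.17
tool_pos: [0.4666, 0.0991, 0.2551]
orientation: [[0.986, 0.169, 0.001], [0.169, -0.986, 0.001], [0.001, -0.0, -1.0]]
force: [2.1, -0.0, 1.7]
finger_gap: 0.005
```

```bash
python3 -m pendant '[0,0,0,0,0,2,255,0,0,0,0,0,1,255]' |grep -E "pos|force"
python3 -m pendant '[0,0,0,0,0,2,255,0,0,0,0,0,1,255]' |grep -E "pos|force"
python3 -m pendant '[0,0,0,0,0,2,255,0,0,0,0,0,1,255]' |grep -E "pos|force"
```

```text
tool_pos: [0.4666, 0.0991, 0.2528]
force: [-0.5, 0.2, 9.6]
tool_pos: [0.4668, 0.0992, 0.2514]
force: [-3.9, -0.3, 17.3]
tool_pos: [0.4669, 0.0993, 0.2483]
force: [-2.8, -0.5, 18.5]
```

```bash
python3 -m pendant '[0,0,0,0,0,1,255,0,0,0,0,0,0,255]' |grep -E "pos|force"
python3 -m pendant '[0,0,0,0,0,1,255,0,0,0,0,0,0,255]' |grep -E "pos|force"
python3 - <<'E'
from st import *
import cv2
show()
im=vision.camera("side")[:,:,::-1].copy()
cv2.imwrite("pics/side8z.png",cv2.resize(cv2.convertScaleAbs(im[110:230,200:320],alpha=1.6),(600,600),interpolation=cv2.INTER_CUBIC))
E
```

```text
tool_pos: [0.4668, 0.0994, 0.2483]
force: [-5.7, 0.1, 17.2]
tool_pos: [0.4668, 0.0994, 0.2483]
force: [-8.4, -0.7, 22.4]
t22.00 P [0.4668 0.0994 0.2483] J [ 0.16 -0.12  2.01  0.    1.24  1.56] gap 0.6
  r 98.3 th -0.7 y 151.6 toolth 0.0  F [-8.4 -0.7 22.4] Ftang -0.5 Frad 22.4 Fy 8.4
  M.ey -0.04  rxF.ey 0.05  sum 0.01
```

View pics/side8z.png

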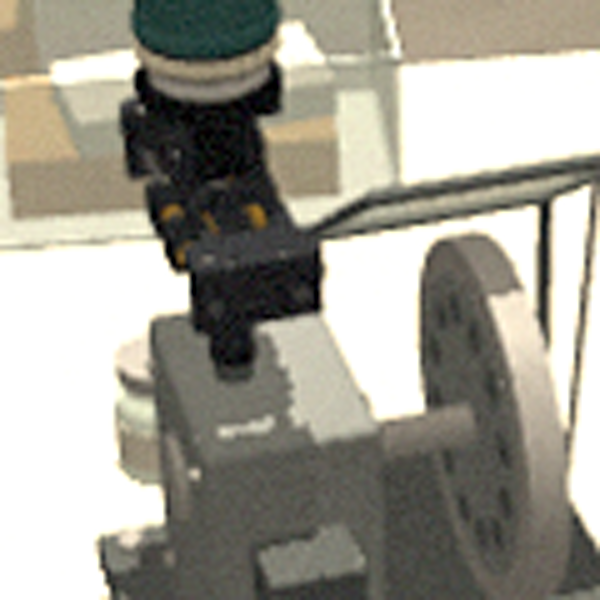

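```bash
python3 -m pendant '[0,0,0,0,0,2,255,0,0,0,0,0,0,255]' |grep -E "pos|force"
python3 -m pendant '[0,0,0,0,0,-10,255,0,0,0,0,0,-30,255,0,0,0,0,0,-40,255,0,0,0,0,0,-40,255,0,0,0,0,0,0,255]' |grep -E "pos|force"
python3 - <<'E'
from st import *
import cv2
from ov import overlay
im=vision.camera("side")[:,:,::-1].copy()
cv2.imwrite("pics/side9.png",im)
cv2.imwrite("pics/side9z.png",cv2.resize(cv2.convertScaleAbs(im[150:200,220:270],alpha=2),(600,600),interpolation=cv2.INTER_CUBIC))
E
```

```text
tool_pos: [0.4669, 0.0994, 0.2482]
force: [-11.7, -1.3, 31.2]
tool_pos: [0.4689, 0.0995, 0.3702]
force: [0.6, 0.7, 1.0]
```

View pics/side9z.png

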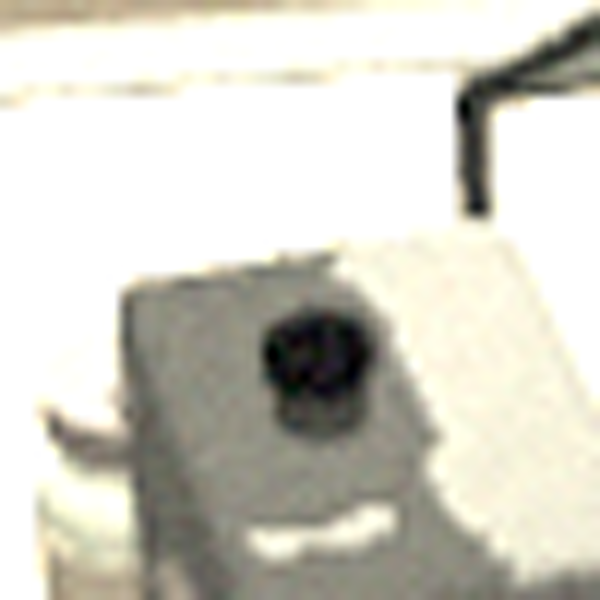

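View pics/side9.png

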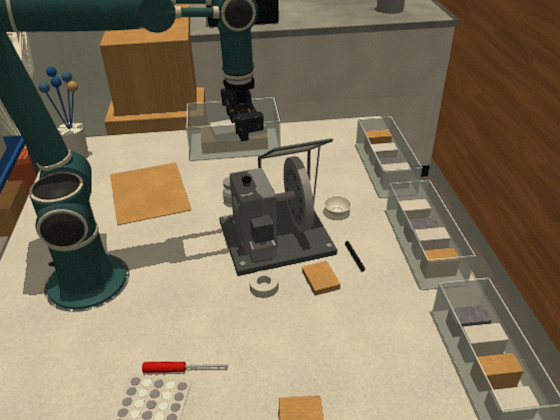

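Run:
```python
from st import *
show()
from bench import workorder
print(workorder.job_done())
```

```text
t22.68 P [0.468  0.0993 0.3667] J [ 0.16 -0.17  1.85  0.    1.46  1.56] gap 0.1
  r 216.7 th -0.2 y 150.4 toolth 0.0  F [ 0.3  1.2 -0.8] Ftang -1.2 Frad -0.8 Fy -0.5
  M.ey -0.01  rxF.ey 0.25  sum 0.25
the job is handed in; nothing more can be done
None
```

I turned the flywheel through the stiff spot, let go of it, pressed the lock pin home, and handed the job in at about 22.7 s of the 61 s allowed. No verdict is reported, so this rests on my own checks.

- **Turning:** I pinched the rim and swung it about 54°, re-gripped it, and turned it a further 40°. Resistance rose to about 1.5 N m by my estimate, eased to plain drag, then fell to about zero. I stopped there, an estimated 10–13° past dead centre.
- **Locking:** I pressed the knob with the closed fingers, starting from contact at about TCP z 0.260 m. At 5 mm down it took only about 2 N, so the pin had not struck the disc. It stopped hard at 0.248 m, about 12 mm down, and held there while the push rose to 31 N. In the side picture the knob ended about 11 mm lower than before.
- **End state:** The arm stands about 120 mm above the knob with about 1 N on the wrist, and touches nothing. In the last side picture the bystanders stand where they were; I judged that by eye.

Two readings disagreed with the description:

- **Stiff spot:** The force briefly reached 22–26 N, above the stated 12–14 N, before the wheel moved on. This may have been stress built up in the pinch.
- **Torque sensor:** It carries an offset of about 0.4 N m that changes with tool angle. The torque figures are rough, within about 0.2 N m.

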